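# Fit lollipop sockets to a display channel

### The arm

A 6-joint arm with a two-finger parallel gripper is mounted at the origin on the work surface. World frame = base frame: x ahead of the robot, y to its left, z up, the work surface at z = 0. Lengths are in m, angles in rad, forces in N, time in s.
With the tool pointing down it reaches from about 0.425 to 0.95 m from the base axis. Payload 3.5 kg.
Tool frame: the origin (TCP) lies between the finger pads; the fingertips stand 19 mm ahead of it and the grasp point (between the pads) is the TCP (ctrl.nose_length is the distance from the TCP to the fingertips, in m); z points along the fingers, y is the line along which they close (so a half turn about z gives the same grasp; the last joint's range is limited). The gripper opens to 85 mm and grips with 20 to 120 N. Pads are 22 mm wide; open, the fingers measure 114 mm over their backs; the gripper's body (76 mm by 85 mm) begins 54 mm behind the grasp point. The pads swing forward as they close: fully open they stand 13 mm farther back than shut.
Start: joints at [1.2, 0.286, 1.577, -0, 1.279, -0.15], TCP at [0.148, 0.659, 0.25] pointing down, gripper open.
Joint ranges: [-2.77, 2.77], [-0.9, 2.22], [0.21, 2.48], [-1.53, 4.67], [0.24, 2.81], [-2.84, 2.84]. Speed limits (rad/s): [2.79, 2.79, 3.14, 3.14, 3.14, 3.14].

### API

Orientations are given as a unit quaternion [x, y, z, w].
In Python, from plant import ctrl gives the robot as it stands.
- The arm moves only by the tool apply_moves, never from a script. Its argument "series" is a list of rows, each a list of 6 numbers: the shift along the world's x, y, z scaled (see below), then the turn, a rotation vector about the world's x, y, z scaled (see below). A call has 1 to 20 rows; each row is the pose to reach, as a shift and turn from the pose commanded when the call began; what a row does not reach only later rows make up. The controller multiplies each number of a shift by 0.8 m and each number of a turn by 45 degrees. A row lasts 1/8 s, in which the tool goes at most 62.5 mm and 10.7 degrees, less where a joint would pass 70% of its speed; a pose out of reach is approached as far as the arm can. A call with a number of a shift or a turn outside -1 to 1 is refused whole. A call with a gripper value outside its range is refused whole. "jaw" is the opening, from 0 (shut) to 1 (fully open), set as the call begins (left out, the last holds). The fingers move at their own pace and stop on an object; "squeeze" is the grip in N (left out, the last holds). Time passes only in rows, so rows that repeat a pose let the fingers close. It gives the time, the measured TCP pose, the force, the opening and the grip force at its end, in the units of the state.
- ctrl.get_state(): the state, without advancing time (a new reading comes with each control period).
- ctrl.read_camera(name): name is "side" or "top"; returns the picture (384x512x3 uint8, red, green, blue); there is no depth.
- ctrl.get_calibration(name): a dict with "fx", "fy", "cx", "cy" (pixels), "xyz" and "orientation" of the camera in the world. Camera axes: x right, y up, looking along -z (the intrinsics and any distortion apply to the point x, -y, -z); pixel columns grow to the right and rows downward; lengths in m; the calibration is good to about 2 mm. A picture is of the moment at which its call begins. get_calibration takes no time and is no camera call.
- ctrl.sign_off(): hands the job in; it is judged then, once.
Trained networks look in the newest picture that a camera, given by its name, has taken for a name from the list of things; names that differ only in an ending like _2 or _b are one class to them, and where a whole thing is asked for, a point or a joint stands for the part that bears it (a point fixed in the world has none). Each returns a list of dicts, best first, with "p" (0 to 1); they miss things now and then, are a little off and sometimes report something else, mostly with a low value. They report only what shows in the picture. A call takes as long as a camera call. They do not tell look-alikes from the thing itself.
- ctrl.boxes_of(thing, camera): "xy" ([column, row] as shares, 0 to 1, of the picture: columns of its width, rows of its height, amid what is visible of it).
- ctrl.silhouettes(thing, camera): "pixels" (384x512 bool, what is visible of it) and "xy" ([column, row] as shares, 0 to 1, of the picture: columns of its width, rows of its height, amid what is visible of it).
The state is a dict: "time": time; "qpos": joint angles; "dq": joint speeds; "joint_efforts": joint torques, N m; "eef_pos": TCP position; "tcp_rot": TCP orientation; "contact_force": force on the tool from outside, world axes, zero at the start; "wrist_torque": the same for the moment, N m; "opening": opening from 0.0 (shut) to 1.0 (fully open); "finger_force": force on a finger pad.
Only numpy, scipy, OpenCV 4.12 (cv2) and the standard library are available. Lean on these libraries where they do the work, as an engineer would, in place of code of your own. Each camera call takes 0.05 s, during which the arm holds its last target. There are 200 camera calls.

### The job

Fit all three lollipop sockets into the slotted channel: lower each nut through the slot and give it a quarter turn so that it catches under both lips, with its flange down flat on the channel. Stand every lollipop from the drying block in a socket of its own, its stick pushed right down through the bore; leave everything else on the bench where it is.

Things in the scene. Friction and masses are not known exactly. Their poses are not given: they have to be found in the camera images.
- channel: fixed aluminium strut channel, 340 mm long, 48 wide, 18 high, slot on top. Origin: centre of its underside; x along the channel, y across, z up. Slot 28 wide between two lips 3 thick (undersides 15 mm up, tops 18 up); cavity below them 44 wide, floor 3 mm up; ends capped.
- socketA_mid (a point): loose lollipop socket standing on the table, 54 mm tall, 110 g. Bottom up: steel twist nut 40 long (x), 24 wide (y), 8 thick, corners cut; neck 18 square to 13.5 mm up; flange 40 x 40, 13.5 to 18.5 mm up; grey eye block 32 (x) by 20 (y), 18.5 to 54 mm up, long side parallel to the nut. An 11 mm bore runs right through. Point: on the bore axis, 27 mm up; z up
- socketB_mid (a point): socket B, same as A. Its nut passes the slot only with its long side along the channel and then turns a quarter turn freely, either way, in the cavity; the flange then rests on top of the lips (nut 1.5 mm off the floor, 2.5 mm of play below the lips), this point 31.5 mm above the channel underside
- socketC_mid (a point): socket C, same as A, same point and axes
- lollyA_disc (a point): lollipop prop, 142 mm tall, 30 g: a brown gingerbread disc 40 mm across, 14 thick, on a straight wooden stick 8 mm thick with a rounded end; it starts upright in the drying block. Point: centre of the disc, 122 mm above the stick end; y is normal to the flat faces, z up along the stick. May be absent.
- lollyA_tip (a point): lower end of the stick of lolly A, same axes as its disc
- lollyB_disc (a point): lollipop prop, the same as lolly A; may be absent
- lollyB_tip (a point): lower end of the stick of lolly B, same axes as its disc
- lollyC_disc (a point): lollipop prop, the same as lolly A; may be absent
- lollyC_tip (a point): lower end of the stick of lolly C, same axes as its disc
- lollyD_disc (a point): lollipop prop, the same as lolly A; may be absent
- lollyD_tip (a point): lower end of the stick of lolly D, same axes as its disc
- block: fixed white foam drying block 240 (x) x 70 (y) x 50 mm high, with four holes 9.5 mm wide and 45 mm deep along its x axis, at -75, -25, 25 and 75 mm; the lollipops present stand in them. Origin: centre of its underside
- tape: bystander: roll of paper tape 90 mm across, 18 high, lying flat
- sander: bystander: cork sanding block 60 x 110 x 30 mm
- knife: bystander: putty knife 200 mm long, lying
- brush: bystander: paint brush 180 mm long, lying
- cartridge: bystander: white cartridge 52 mm across, 200 tall, standing
- star: bystander: gingerbread star 80 mm across, 16 thick
- paintcan: bystander: paint can 90 mm across, 110 tall
There are look-alikes about, which are no part of the job. What is shaped like the part that bears socketC_mid but brown is not meant.

How it is judged:
By the outcome, as a careful person would: the job done as asked, in the order asked, and still so for the second after the job is handed in, with the robot touching nothing.
Of lollyA, lollyB, lollyC, lollyD only 2 to 3 are there at a start; the rules pass over those that are not, and their reading is None.
At some moment in a run one of socketA, socketB, socketC may be knocked a few centimetres aside while the robot is not near it.
It also fails if it takes over 210 s, if anything falls off the work surface, if the arm or the gripper's body presses on something with over 40 N, if the wrist force passes 120 N, or if a joint passes its speed limit or range.

## Working session

There is one attempt and no reset: what is moved stays moved. The work goes in short steps, Python scripts to look and compute and a tool call to move; the robot and the scene stay as the last step left them, time stands still between calls to the robot, and variables do not carry over. Pictures are saved under pics/ and viewed, at most 17 in all, crops included, and the job is handed in when it is done.

Besides the shell and the picture viewer there is one more tool, called after ">>>" as name(argument=value, ...), one argument or row to a line, values as JSON. apply_moves: Moves the arm, as the interface text tells. Shifts and turns lie within -1 to 1; 1 stands for 0.8 m of shift or 45 degrees of turn. Its arguments: {"type":"object","properties":{"series":{"type":"array"},"jaw":{"type":"number"},"squeeze":{"type":"number"}},"required":["series"]}

```bash
ls; mkdir -p pics; python3 - <<'E'
from plant import ctrl
import cv2
for n in ("top","side"):
    im=ctrl.read_camera(n); cv2.imwrite(f"pics/{n}0.png",cv2.cvtColor(im,cv2.COLOR_RGB2BGR))
    print(n,ctrl.get_calibration(n))
print(ctrl.get_state())
E
```

```text
pics
top {'fx': 430.56743977528913, 'fy': 430.56743977528913, 'cx': 249.19365406980242, 'cy': 190.05880212141844, 'xyz': array([0.38816394, 0.0164471 , 1.1737139 ]), 'orientation': array([-0.05938778,  0.05700088,  0.70783633, -0.70156377])}
side {'fx': 371.6280733573768, 'fy': 371.6280733573768, 'cx': 256.3123770569106, 'cy': 184.09475041377098, 'xyz': array([0.2402391 , 0.69663756, 0.79508389]), 'orientation': array([-0.08634544,  0.38193916,  0.89308013, -0.22152839])}
{'time': 0.1, 'qpos': array([ 1.19997739e+00,  2.87097347e-01,  1.57802770e+00, -3.68919472e-06,
        1.27858412e+00, -1.49976686e-01]), 'dq': array([-0.00147597,  0.00039988, -0.00230121,  0.00071538, -0.00304301,
        0.00014019]), 'joint_efforts': array([ 1.58825900e-03, -4.07286108e+01, -2.93704516e+01, -1.19759743e-04,
        3.28502239e-03, -1.08577032e-05]), 'eef_pos': array([0.14761534, 0.65809926, 0.2490735 ]), 'tcp_rot': array([ 1.10196280e-01,  9.93909282e-01, -1.02303440e-03, -2.70757563e-04]), 'contact_force': array([-0.59066532,  0.92849387, -0.23677068]), 'wrist_torque': array([-0.00975334,  0.03049862, -0.05842862]), 'finger_force': 0.0, 'opening': 0.9997422652595002}
```

View pics/top0.png

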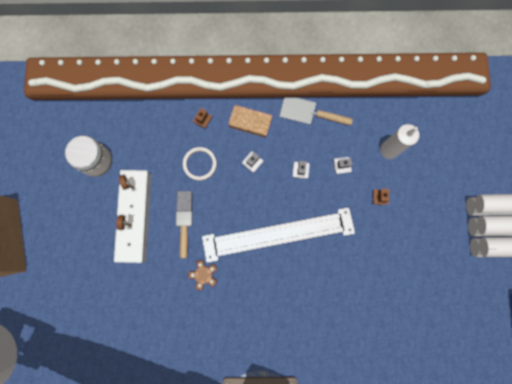

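View pics/side0.png

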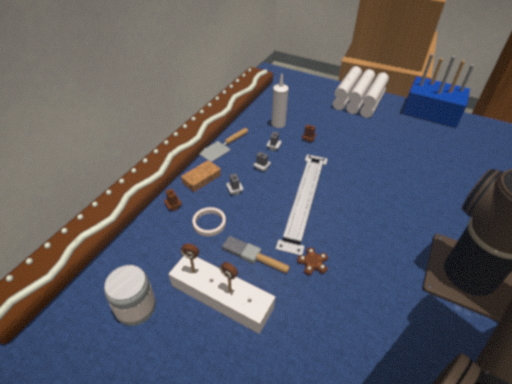

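The top view shows two lollies in the block, at about (122,182) and (122,221). There are three grey and white sockets at (252,160), (301,169) and (343,164), and the brown look-alikes are at (203,118) and (381,196). The channel runs from (210,247) to (346,222). Next I'll fit poses from the silhouettes.

```bash
cat > h.py <<'E'
from plant import ctrl
import numpy as np, cv2
from scipy.spatial.transform import Rotation as R
from scipy.optimize import differential_evolution
CAL={n:ctrl.get_calibration(n) for n in("top","side")}
def proj(n,P):
    c=CAL[n]; p=R.from_quat(c["orientation"]).inv().apply(np.atleast_2d(P)-c["xyz"])
    return np.c_[c["cx"]+c["fx"]*p[:,0]/-p[:,2], c["cy"]-c["fy"]*p[:,1]/-p[:,2]]
def ray(n,uv):
    c=CAL[n]; d=np.array([(uv[0]-c["cx"])/c["fx"],-(uv[1]-c["cy"])/c["fy"],-1.])
    return c["xyz"],R.from_quat(c["orientation"]).apply(d)
def at_z(n,uv,z):
    o,d=ray(n,uv); return o+d*(z-o[2])/d[2]
def box(a,b,z0,z1,dx=0,dy=0):
    return np.array([[dx+sx*a/2,dy+sy*b/2,z] for sx in(-1,1) for sy in(-1,1) for z in(z0,z1)])/1e3
SOCK=[box(40,24,0,8),box(40,40,13.5,18.5),box(32,20,18.5,54)]
S=4
def render(n,parts,pose,z0=0):
    m=np.zeros((384*S,512*S),np.uint8); c,s=np.cos(pose[2]),np.sin(pose[2])
    for P in parts:
        W=np.c_[pose[0]+c*P[:,0]-s*P[:,1],pose[1]+s*P[:,0]+c*P[:,1],P[:,2]+z0]
        cv2.fillConvexPoly(m,cv2.convexHull(np.round((proj(n,W)+.5)*S).astype(np.int32)),1)
    return cv2.resize(m.astype(np.float32),(512,384),interpolation=cv2.INTER_AREA)
def fit(masks,parts,x0,rad=.03,yaw=(-1.6,1.6),z0=0):
    def cost(q):
        t=0
        for n,m in masks.items():
            r=render(n,parts,q,z0); t+=1-np.minimum(r,m).sum()/np.maximum(r,m).sum()
        return t/len(masks)
    r=differential_evolution(cost,[(x0[0]-rad,x0[0]+rad),(x0[1]-rad,x0[1]+rad),yaw],popsize=10,maxiter=25,seed=1,tol=1e-4)
    return r.x,r.fun
def sil(thing,n): return ctrl.silhouettes(thing,n)
def px(d): return np.array(d["xy"])*[512,384]
E
cat > a.py <<'E'
from h import *
import pickle
D={}
for n in("top","side"):
    im=ctrl.read_camera(n)
    for t in("socketA_mid","lollyA_disc","channel","block"):
        D[n,t]=sil(t,n); print(n,t,[(np.round(px(d)),round(d["p"],2),d["pixels"].sum()) for d in D[n,t]])
    D[n]=im
pickle.dump(D,open("D.pkl","wb"))
im=D["top"][90:290,100:400]
cv2.imwrite("pics/c1.png",cv2.cvtColor(cv2.resize(D["top"][135:265,195:365],None,fx=4.6,fy=4.6,interpolation=cv2.INTER_CUBIC),cv2.COLOR_RGB2BGR))
E
python3 a.py
```

```text
top socketA_mid [(array([343., 164.]), 0.66, np.int64(236))]
top lollyA_disc []
top channel [(array([278., 234.]), 0.57, np.int64(2913))]
top block [(array([137., 219.]), 0.59, np.int64(2510))]
side socketA_mid [(array([275., 141.]), 0.49, np.int64(179))]
side lollyA_disc []
side channel [(array([302., 207.]), 0.79, np.int64(1764)), (array([210., 214.]), 0.18, np.int64(432))]
side block [(array([223., 292.]), 0.65, np.int64(3728))]
```

View pics/c1.png

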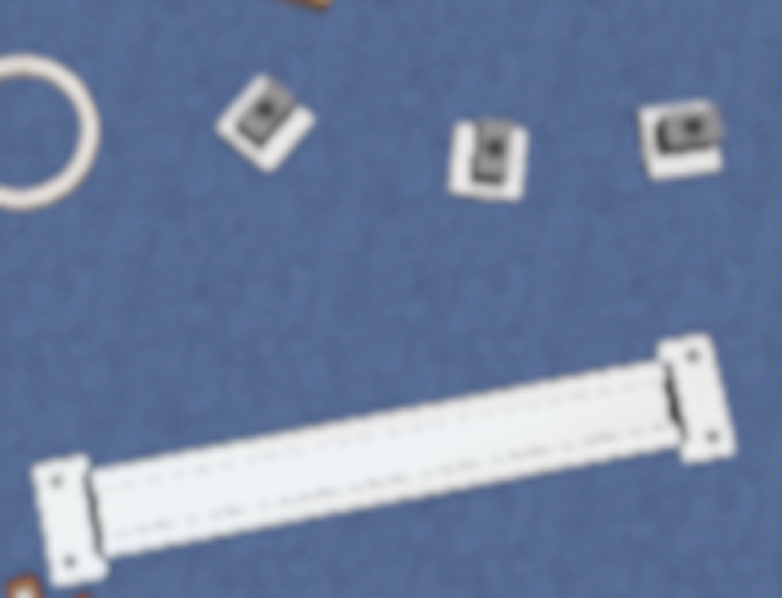

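```bash
cat >> h.py <<'E'
def soft(im):
    d=im[...,2].astype(float)-im[...,0]   # blue cloth ~ high
    return d
def comp(im,seed,thr):
    m=(soft(im)<thr).astype(np.uint8); k,l=cv2.connectedComponents(m)
    y,x=int(round(seed[1])),int(round(seed[0])); w=l[y-2:y+3,x-2:x+3]; v=np.bincount(w[w>0]).argmax()
    return (l==v).astype(np.float32)
CH=[box(340,48,0,18),box(25,66,0,4,-182.5),box(25,66,0,4,182.5)]
E
cat > b.py <<'E'
from h import *
import pickle
D=pickle.load(open("D.pkl","rb"))
for n in("top","side"): print(n,"cloth",np.median(soft(D[n])), D[n][250,300])
seeds={"s1":[(252,160),(235,186)],"s2":[(301,169),(262,161)],"s3":[(343,164),(274,141)]}
T=18
for k,(a,b) in seeds.items():
    M={"top":comp(D["top"],a,T),"side":comp(D["side"],b,T)}
    g=at_z("top",a,.02)
    print(k,[m.sum() for m in M.values()],[(np.round(x,4),round(f,3)) for x,f in (fit(M,SOCK,g),fit({"top":M["top"]},SOCK,g),fit({"side":M["side"]},SOCK,g))])
M={"top":comp(D["top"],(278,234),T),"side":comp(D["side"],(302,207),T)}
g=at_z("top",(278,234),.01)
print("ch",[m.sum() for m in M.values()])
for mm in (M,{"top":M["top"]},{"side":M["side"]}):
    print([np.round(v,4) for v in fit(mm,CH,g,yaw=(1.3,2.1))])
E
python3 b.py
```

```text
top cloth 59.0 [ 85 107 147]
side cloth -6.0 [179 174 171]
s1 [np.float32(248.0), np.float32(229.0)] [(array([ 0.6598,  0.0121, -0.7401]), np.float64(0.118)), (array([ 0.6605,  0.011 , -0.6661]), np.float64(0.086)), (array([ 0.6578,  0.0139, -0.7569]), np.float64(0.114))]
s2 [np.float32(251.0), np.float32(206.0)] [(array([ 0.6364, -0.1213, -0.1336]), np.float64(0.129)), (array([ 0.6368, -0.1217, -0.0909]), np.float64(0.076)), (array([ 0.633 , -0.1182,  0.0349]), np.float64(0.127))]
s3 [np.float32(257.0), np.float32(168.0)] [(array([ 0.6469, -0.2363, -1.364 ]), np.float64(0.129)), (array([ 0.6487, -0.2361, -1.4236]), np.float64(0.075)), (array([ 0.6453, -0.2339, -1.3153]), np.float64(0.125))]
ch [np.float32(3066.0), np.float32(2450.0)]
[array([ 0.4591, -0.0517,  1.7528]), np.float64(0.2035)]
[array([ 0.4606, -0.0551,  1.7523]), np.float64(0.0981)]
[array([ 0.4569, -0.0485,  1.7522]), np.float64(0.2827)]
```

>>> apply_moves(
  series=[
    [0.639,-0.808,-0.125,0,0,-0.611],
    [0.639,-0.808,-0.125,0,0,-0.611],
    [0.639,-0.808,-0.125,0,0,-0.611],
    [0.639,-0.808,-0.125,0,0,-0.611],
    [0.639,-0.808,-0.125,0,0,-0.611],
    [0.639,-0.808,-0.125,0,0,-0.611],
    [0.639,-0.808,-0.125,0,0,-0.611],
    [0.639,-0.808,-0.125,0,0,-0.611],
    [0.639,-0.808,-0.125,0,0,-0.611],
    [0.639,-0.808,-0.125,0,0,-0.611],
    [0.639,-0.808,-0.125,0,0,-0.611],
    [0.639,-0.808,-0.125,0,0,-0.611],
    [0.639,-0.808,-0.125,0,0,-0.611],
    [0.639,-0.808,-0.125,0,0,-0.611],
    [0.639,-0.808,-0.125,0,0,-0.611],
    [0.639,-0.808,-0.125,0,0,-0.611],
    [0.639,-0.808,-0.125,0,0,-0.611],
    [0.639,-0.808,-0.125,0,0,-0.611],
  ],
  jaw=0.75,
)

```text
time: 2.85
eef_pos: [0.6586, 0.0134, 0.1507]
tcp_rot: [0.342, 0.94, 0.0, 0.0]
contact_force: [0.4, 0.2, 0.6]
opening: 0.748
finger_force: 0.0
```

>>> apply_moves(
  series=[
    [0,0,-0.04,0,0,0],
    [0,0,-0.09,0,0,0],
    [0,0,-0.134,0,0,0],
    [0,0,-0.134,0,0,0],
    [0,0,-0.134,0,0,0],
  ],
)

```text
time: 3.48
eef_pos: [0.66, 0.0124, 0.0448]
tcp_rot: [0.343, 0.939, 0.0, 0.001]
contact_force: [0.8, -0.1, 0.9]
opening: 0.755
finger_force: 0.0
```

>>> apply_moves(
  series=[
    [0,0,0,0,0,0],
    [0,0,0,0,0,0],
    [0,0,0,0,0,0],
    [0,0,0,0,0,0],
    [0,0,0,0,0,0],
    [0,0,0,0,0,0],
  ],
  jaw=0,
  squeeze=50,
)

```text
time: 4.22
eef_pos: [0.6599, 0.0121, 0.0446]
tcp_rot: [0.343, 0.939, 0.0, 0.001]
contact_force: [-0.8, 0.0, 5.5]
opening: 0.224
finger_force: 49.9
```

>>> apply_moves(
  series=[
    [0,0,0.04,0,0,0],
    [0,0,0.084,0,0,0],
    [-0.06,0,0.084,0,0,-0.2],
    [-0.2635,-0.0065,0.084,0,0,-0.876],
    [-0.2635,-0.0065,0.084,0,0,-0.876],
    [-0.2635,-0.0065,0.084,0,0,-0.876],
    [-0.2635,-0.0065,0.084,0,0,-0.876],
    [-0.2635,-0.0065,0.084,0,0,-0.876],
    [-0.2635,-0.0065,0.084,0,0,-0.876],
    [-0.2635,-0.0065,0.084,0,0,-0.876],
  ],
)

```text
time: 5.48
eef_pos: [0.4491, 0.0069, 0.1105]
tcp_rot: [0.64, 0.769, 0.0, 0.0]
contact_force: [-0.7, 0.6, -1.5]
opening: 0.224
finger_force: 49.4
```

```bash
python3 - <<'E'
from h import *
s=ctrl.get_state(); print(s["eef_pos"],s["tcp_rot"],s["opening"],s["contact_force"],s["qpos"])
i=[]
for n,(x,y,w,h) in {"top":(210,195,85,85),"side":(265,195,85,85)}.items():
    im=ctrl.read_camera(n); u=proj(n,s["eef_pos"])[0]; print(n,u)
    x,y=int(u[0])-40,int(u[1])-40
    i.append(cv2.resize(im[y:y+80,x:x+80],(400,400),interpolation=cv2.INTER_CUBIC))
cv2.imwrite("pics/d1.png",cv2.cvtColor(np.hstack(i),cv2.COLOR_RGB2BGR))
E
```

```text
[0.44912911 0.00687006 0.11045833] [6.39722344e-01 7.68606074e-01 8.25436539e-05 1.39464367e-04] 0.22428178349568773 [-0.67240007  0.56771087 -1.5041545 ] [-2.11277645e-01 -4.95875862e-02  2.22415901e+00  2.02944844e-05
  9.66697542e-01 -3.93811546e-01]
top [254.64587008 236.48750547]
side [302.61004681 185.43027842]
```

View pics/d1.png

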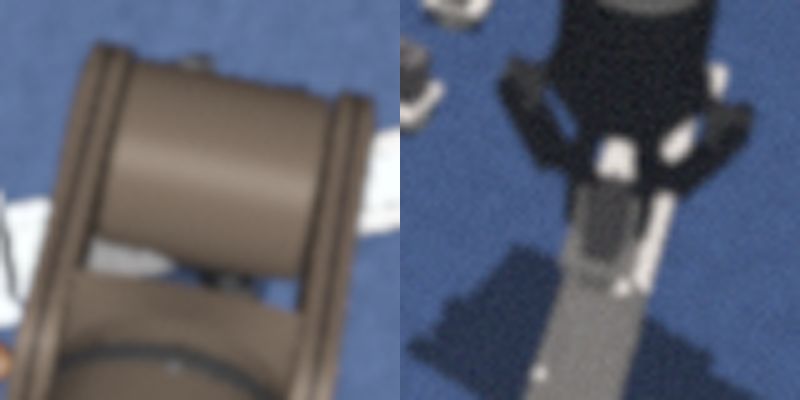

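The side view shows the socket held over the channel's left part, and the arm blocks the top view. I'll lower it to just above the lips and overlay the models.

>>> apply_moves(
  series=[
    [0,0,-0.03,0,0,0],
    [0,0,-0.052,0,0,0],
    [0,0,-0.052,0,0,0],
    [0,0,-0.052,0,0,0],
  ],
)

```text
time: 6.08
eef_pos: [0.4488, 0.0069, 0.0693]
tcp_rot: [0.64, 0.769, 0.0, 0.0]
contact_force: [0.3, 0.5, -1.9]
opening: 0.227
finger_force: 49.2
```

```bash
cat > ov.py <<'E'
from h import *
import sys
def overlay(fn,zoff,ch,n="side",r=30):
    s=ctrl.get_state(); p=s["eef_pos"]; im=ctrl.read_camera(n); q=s["tcp_rot"]
    ty=R.from_quat(q).apply([0,1,0]); yaw=np.arctan2(ty[1],ty[0])-np.pi/2
    u=proj(n,[p[0],p[1],p[2]-.03])[0]; x,y=int(u[0])-r,int(u[1])-r; k=600//(2*r)
    big=cv2.cvtColor(cv2.resize(im[y:y+2*r,x:x+2*r],None,fx=k,fy=k,interpolation=cv2.INTER_CUBIC),cv2.COLOR_RGB2BGR)
    out=big.copy()
    def poly(P,pose,z0,col):
        c,sn=np.cos(pose[2]),np.sin(pose[2]); P=np.array(P)/1e3
        W=np.c_[pose[0]+c*P[:,0]-sn*P[:,1],pose[1]+sn*P[:,0]+c*P[:,1],P[:,2]+z0]
        cv2.polylines(out,[np.round((proj(n,W)+.5-[x,y])*k).astype(int)],True,col,1)
    rect=lambda a,b,z:[[-a/2,-b/2,z],[a/2,-b/2,z],[a/2,b/2,z],[-a/2,b/2,z]]
    z0=p[2]-zoff
    for a,b,z in((40,24,0),(40,40,18.5),(40,40,13.5),(32,20,54)): poly(rect(a,b,z),(p[0],p[1],yaw),z0,(0,0,255))
    for w in(48,28): poly(rect(340,w,18),ch,0,(0,255,0))
    cv2.imwrite(fn,out); print(p,yaw,s["contact_force"],s["opening"])
E
python3 - <<'E'
from ov import *
overlay("pics/e1.png",.0436,(.4591,-.0517,1.7525))
E
```

```text
[0.44880409 0.00690431 0.06930834] -1.3885406724038813 [ 0.32934568  0.49347314 -1.93535356] 0.22734715173585862
```

View pics/e1.png

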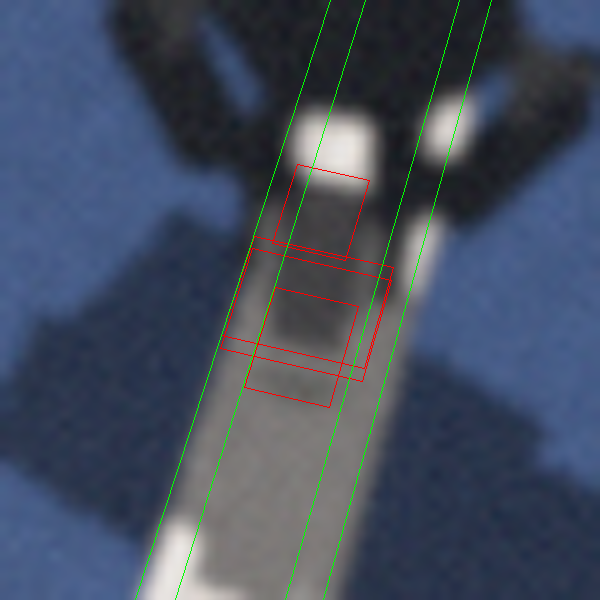

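>>> apply_moves(
  series=[
    [0,0,-0.008,0,0,0],
    [0,0,-0.013,0,0,0],
    [0,0,-0.016,0,0,0],
    [0,0,-0.016,0,0,0],
  ],
)

```text
time: 6.62
eef_pos: [0.448, 0.0071, 0.0557]
tcp_rot: [0.64, 0.768, -0.0, -0.0]
contact_force: [-0.4, 0.7, -0.6]
opening: 0.224
finger_force: 49.3
```

>>> apply_moves(
  series=[
    [0,0,-0.005,0,0,0],
    [0,0,-0.009,0,0,0],
    [0,0,-0.009,0,0,0],
    [0,0,-0.009,0,0,0],
  ],
)

```text
time: 7.12
eef_pos: [0.4484, 0.0069, 0.0491]
tcp_rot: [0.64, 0.768, -0.0, 0.0]
contact_force: [-1.0, 0.1, 3.5]
opening: 0.224
finger_force: 50.1
```

>>> apply_moves(
  series=[
    [0,0,0,0,0,-0.2],
    [0,0,0,0,0,-0.4],
    [0,0,0,0,0,-0.6],
    [0,0,0,0,0,-0.8],
    [0,0,0,0,0,-1],
    [0,0,0,0,0,-1],
  ],
)

```text
time: 7.88
eef_pos: [0.4489, 0.0068, 0.0491]
tcp_rot: [0.885, 0.466, 0.001, 0.001]
contact_force: [0.9, -0.6, 2.4]
opening: 0.224
finger_force: 49.8
```

>>> apply_moves(
  series=[
    [0,0,0,0,0,-0.2],
    [0,0,0,0,0,-0.4],
    [0,0,0,0,0,-0.6],
    [0,0,0,0,0,-0.8],
    [0,0,0,0,0,-1],
    [0,0,-0.001,0,0,-1],
    [0,0,-0.0015,0,0,-1],
  ],
)

```text
time: 8.75
eef_pos: [0.4486, 0.0069, 0.049]
tcp_rot: [0.996, 0.093, -0.0, -0.0]
contact_force: [-5.5, 0.0, 14.4]
opening: 0.228
finger_force: 51.6
```

>>> apply_moves(
  series=[
    [0,0,0,0,0,0],
    [0,0,0,0,0,0],
    [0,0,0,0,0,0],
    [0,0,0.06,0,0,0],
    [0,0,0.13,0,0,0],
    [0,0,0.13,0,0,0],
    [0,0,0.13,0,0,0],
  ],
  jaw=0.55,
)

```text
time: 9.62
eef_pos: [0.4478, 0.0071, 0.151]
tcp_rot: [0.996, 0.091, -0.0, -0.0]
contact_force: [-0.2, -0.2, -0.6]
opening: 0.55
finger_force: 0.0
```

```bash
cat > c.py <<'E'
from h import *
import sys
I={n:ctrl.read_camera(n) for n in("top","side")}
for a,b in eval(sys.argv[1]):
    g=at_z("top",a,.02); M={"top":comp(I["top"],a,18),"side":comp(I["side"],b,18)}
    A=[fit({n:M[n]},SOCK,g) for n in M]; print([m.sum() for m in M.values()],[np.round(v,4) for v in A[0]],[np.round(v,4) for v in A[1]])
cv2.imwrite(sys.argv[2],cv2.cvtColor(np.hstack([cv2.resize(I["top"][130:265,190:370],None,fx=2.2,fy=2.2),cv2.resize(I["side"][115:250,210:390],None,fx=2.2,fy=2.2)]),cv2.COLOR_RGB2BGR))
s=ctrl.get_state(); print(s["eef_pos"],s["qpos"][[0,5]])
E
python3 c.py "[((301,169),(262,161)),((343,164),(274,141))]" pics/f1.png
```

```text
[np.float32(250.0), np.float32(203.0)] [array([ 0.6368, -0.1213, -0.1053]), np.float64(0.0757)] [array([ 0.633 , -0.1174,  0.1494]), np.float64(0.1346)]
[np.float32(257.0), np.float32(168.0)] [array([ 0.6487, -0.2361, -1.4236]), np.float64(0.0754)] [array([ 0.6454, -0.2342, -1.317 ]), np.float64(0.1301)]
[0.44691726 0.00728202 0.14966067] [-0.21142729  1.17703193]
```

View pics/f1.png

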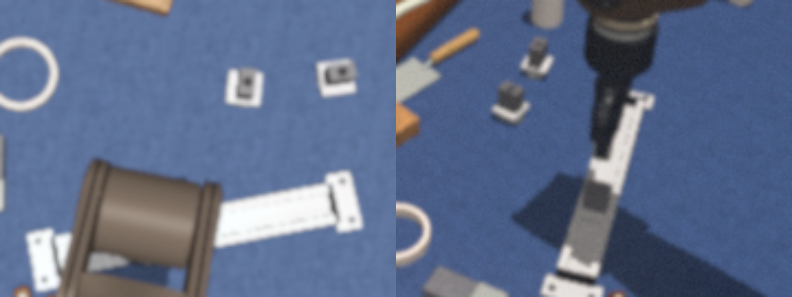

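Socket A is seated with its block across the channel, and B and C haven't moved. Next is the second socket.

>>> apply_moves(
  series=[
    [0.2338,-0.1588,-0.014,0,0,-0.362],
    [0.2338,-0.1588,-0.014,0,0,-0.362],
    [0.2338,-0.1588,-0.014,0,0,-0.362],
    [0.2338,-0.1588,-0.014,0,0,-0.362],
    [0.2338,-0.1588,-0.014,0,0,-0.362],
    [0.2338,-0.1588,-0.014,0,0,-0.362],
    [0.2338,-0.1588,-0.05,0,0,-0.362],
    [0.2338,-0.1588,-0.1,0,0,-0.362],
    [0.2338,-0.1588,-0.1345,0,0,-0.362],
    [0.2338,-0.1588,-0.1345,0,0,-0.362],
    [0.2338,-0.1588,-0.1345,0,0,-0.362],
  ],
  jaw=0.75,
)

```text
time: 11.1
eef_pos: [0.6355, -0.1197, 0.0452]
tcp_rot: [0.999, -0.051, 0.001, 0.0]
contact_force: [-0.5, 0.3, 0.7]
opening: 0.75
finger_force: 0.0
```

>>> apply_moves(
  series=[
    [0,0,0,0,0,0],
    [0,0,0,0,0,0],
    [0,0,0,0,0,0],
    [0,0,0,0,0,0],
    [0,0,0,0,0,0],
    [0,0,0,0,0,0],
  ],
  jaw=0,
  squeeze=50,
)

```text
time: 11.85
eef_pos: [0.636, -0.1203, 0.0451]
tcp_rot: [0.999, -0.051, 0.001, 0.0]
contact_force: [-0.4, 1.3, 5.9]
opening: 0.221
finger_force: 49.7
```

>>> apply_moves(
  series=[
    [0,0,0.04,0,0,0],
    [0,0,0.084,0,0,0],
    [-0.06,0.01,0.084,0,0,-0.2],
    [-0.12,0.03,0.084,0,0,-0.4],
    [-0.17,0.04,0.084,0,0,-0.6],
    [-0.2134,0.0481,0.084,0,0,-0.8],
    [-0.2134,0.0481,0.084,0,0,-1],
    [-0.2134,0.0481,0.084,0,0,-1],
    [-0.2134,0.0481,0.084,0,0,-1],
  ],
)

```text
time: 12.98
eef_pos: [0.4646, -0.0816, 0.1109]
tcp_rot: [0.904, -0.428, -0.0, 0.0]
contact_force: [0.3, 0.7, -1.9]
opening: 0.229
finger_force: 49.1
```

>>> apply_moves(
  series=[
    [0,0,0,0,0,-0.2],
    [0,0,0,0,0,-0.4],
    [0,0,0,0,0,-0.638],
    [0,0,-0.03,0,0,-0.638],
    [0,0,-0.052,0,0,-0.638],
    [0,0,-0.052,0,0,-0.638],
    [0,0,-0.052,0,0,-0.638],
  ],
)

```text
time: 13.85
eef_pos: [0.4651, -0.0818, 0.07]
tcp_rot: [0.769, -0.64, 0.0, -0.0]
contact_force: [0.4, 0.2, -1.4]
opening: 0.223
finger_force: 49.0
```

>>> apply_moves(
  series=[
    [0,0,-0.008,0,0,0],
    [0,0,-0.013,0,0,0],
    [0,0,-0.016,0,0,0],
    [0,0,-0.016,0,0,0],
  ],
)

```text
time: 14.35
eef_pos: [0.4643, -0.0815, 0.0565]
tcp_rot: [0.768, -0.64, -0.0, 0.0]
contact_force: [-0.0, -1.2, -2.4]
opening: 0.225
finger_force: 49.1
```

>>> apply_moves(
  series=[
    [0,0,-0.005,0,0,0],
    [0,0,-0.009,0,0,0],
    [0,0,-0.009,0,0,0],
    [0,0,-0.009,0,0,0],
  ],
)

```text
time: 14.85
eef_pos: [0.4647, -0.0816, 0.0497]
tcp_rot: [0.768, -0.64, 0.0, -0.0]
contact_force: [0.6, 0.8, 1.0]
opening: 0.225
finger_force: 49.5
```

>>> apply_moves(
  series=[
    [0,0,0,0,0,0.2],
    [0,0,0,0,0,0.4],
    [0,0,0,0,0,0.6],
    [0,0,0,0,0,0.8],
    [0,0,0,0,0,1],
    [0,0,0,0,0,1],
  ],
)

```text
time: 15.6
eef_pos: [0.4646, -0.0815, 0.0496]
tcp_rot: [0.955, -0.298, 0.0, 0.0]
contact_force: [-1.1, 0.2, 0.8]
opening: 0.223
finger_force: 49.5
```

>>> apply_moves(
  series=[
    [0,0,0,0,0,0.2],
    [0,0,0,0,0,0.4],
    [0,0,0,0,0,0.6],
    [0,0,0,0,0,0.8],
    [0,0,0,0,0,1],
    [0,0,-0.001,0,0,1],
    [0,0,-0.0015,0,0,1],
  ],
)

```text
time: 16.48
eef_pos: [0.4649, -0.0818, 0.0496]
tcp_rot: [0.996, 0.089, -0.0, 0.0]
contact_force: [-4.2, 2.0, 10.9]
opening: 0.226
finger_force: 50.9
```

>>> apply_moves(
  series=[
    [0,0,0,0,0,0],
    [0,0,0,0,0,0],
    [0,0,0,0,0,0],
    [0,0,0.06,0,0,0],
    [0,0,0.13,0,0,0],
    [0,0,0.13,0,0,0],
    [0,0,0.13,0,0,0],
  ],
  jaw=0.55,
)

```text
time: 17.35
eef_pos: [0.4642, -0.0814, 0.1519]
tcp_rot: [0.996, 0.091, -0.0, -0.0]
contact_force: [0.5, 0.6, -0.5]
opening: 0.55
finger_force: 0.0
```

```bash
python3 c.py "[((343,164),(274,141))]" pics/f2.png
```

```text
[np.float32(256.0), np.float32(165.0)] [array([ 0.6481, -0.236 , -1.4317]), np.float64(0.0748)] [array([ 0.6454, -0.2342, -1.3076]), np.float64(0.1393)]
[ 0.46332199 -0.08107146  0.15047317] [-0.38943102  0.99956192]
```

>>> apply_moves(
  series=[
    [0.05,-0.04,-0.015,0,0,-0.2],
    [0.1,-0.08,-0.015,0,0,-0.4],
    [0.15,-0.12,-0.015,0,0,-0.6],
    [0.2281,-0.1925,-0.015,0,0,-0.8],
    [0.2281,-0.1925,-0.015,0,0,-1],
    [0.2281,-0.1925,-0.015,0,0,-1],
    [0.2281,-0.1925,-0.015,0,0,-1],
  ],
  jaw=0.75,
)

```text
time: 18.32
eef_pos: [0.6456, -0.2345, 0.1383]
tcp_rot: [0.955, -0.296, -0.002, -0.0]
contact_force: [-0.3, -0.4, -0.6]
opening: 0.75
finger_force: 0.0
```

>>> apply_moves(
  series=[
    [0,0,0,0,0,-0.2],
    [0,0,0,0,0,-0.4],
    [0,0,0,0,0,-0.6],
    [0,0,0,0,0,-0.8],
    [0,0,0,0,0,-1],
    [0,0,0,0,0,-1],
    [0,0,-0.04,0,0,-1],
    [0,0,-0.09,0,0,-1],
    [0,0,-0.1205,0,0,-1],
    [0,0,-0.1205,0,0,-1],
    [0,0,-0.1205,0,0,-1],
  ],
)

```text
time: 19.7
eef_pos: [0.6479, -0.236, 0.0455]
tcp_rot: [0.769, -0.64, 0.001, -0.0]
contact_force: [-0.4, 0.1, 0.9]
opening: 0.753
finger_force: 0.0
```

>>> apply_moves(
  series=[
    [0,0,0,0,0,0],
    [0,0,0,0,0,0],
    [0,0,0,0,0,0],
    [0,0,0,0,0,0],
    [0,0,0,0,0,0],
    [0,0,0,0,0,0],
  ],
  jaw=0,
  squeeze=50,
)

```text
time: 20.45
eef_pos: [0.6478, -0.236, 0.0452]
tcp_rot: [0.769, -0.64, 0.001, -0.0]
contact_force: [-1.2, -0.1, 6.4]
opening: 0.226
finger_force: 49.7
```

>>> apply_moves(
  series=[
    [0,0,0.04,0,0,0],
    [0,0,0.084,0,0,0],
    [-0.2078,0.0819,0.084,0,0,0],
    [-0.2078,0.0819,0.084,0,0,0],
    [-0.2078,0.0819,0.084,0,0,0],
    [-0.2078,0.0819,0.084,0,0,0],
    [-0.2078,0.0819,0.084,0,0,0],
    [-0.2078,0.0819,0.05,0,0,0],
    [-0.2078,0.0819,0.032,0,0,0],
    [-0.2078,0.0819,0.032,0,0,0],
    [-0.2078,0.0819,0.032,0,0,0],
  ],
)

```text
time: 21.82
eef_pos: [0.4816, -0.1705, 0.0701]
tcp_rot: [0.768, -0.64, 0.001, -0.0]
contact_force: [0.9, 0.4, -0.5]
opening: 0.224
finger_force: 49.3
```

>>> apply_moves(
  series=[
    [0,0,-0.008,0,0,0],
    [0,0,-0.013,0,0,0],
    [0,0,-0.016,0,0,0],
    [0,0,-0.016,0,0,0],
  ],
)

```text
time: 22.32
eef_pos: [0.4806, -0.1699, 0.0565]
tcp_rot: [0.768, -0.64, -0.0, 0.0]
contact_force: [0.2, 0.3, -1.4]
opening: 0.223
finger_force: 49.3
```

>>> apply_moves(
  series=[
    [0,0,-0.005,0,0,0],
    [0,0,-0.009,0,0,0],
    [0,0,-0.009,0,0,0],
    [0,0,-0.009,0,0,0],
  ],
)

```text
time: 22.82
eef_pos: [0.481, -0.1701, 0.0497]
tcp_rot: [0.768, -0.64, 0.0, -0.0]
contact_force: [0.3, 0.1, 1.7]
opening: 0.223
finger_force: 49.7
```

>>> apply_moves(
  series=[
    [0,0,0,0,0,0.2],
    [0,0,0,0,0,0.4],
    [0,0,0,0,0,0.6],
    [0,0,0,0,0,0.8],
    [0,0,0,0,0,1],
    [0,0,0,0,0,1],
  ],
)

```text
time: 23.58
eef_pos: [0.481, -0.1702, 0.0497]
tcp_rot: [0.955, -0.298, 0.0, 0.0]
contact_force: [-0.6, 0.9, 0.6]
opening: 0.223
finger_force: 49.6
```

>>> apply_moves(
  series=[
    [0,0,0,0,0,0.2],
    [0,0,0,0,0,0.4],
    [0,0,0,0,0,0.6],
    [0,0,0,0,0,0.8],
    [0,0,0,0,0,1],
    [0,0,-0.001,0,0,1],
    [0,0,-0.0015,0,0,1],
  ],
)

```text
time: 24.45
eef_pos: [0.4812, -0.17, 0.0497]
tcp_rot: [0.996, 0.089, -0.0, -0.0]
contact_force: [-3.6, 2.2, 11.1]
opening: 0.231
finger_force: 50.8
```

>>> apply_moves(
  series=[
    [0,0,0,0,0,0],
    [0,0,0,0,0,0],
    [0,0,0,0,0,0],
    [0,0,0.06,0,0,0],
    [0,0,0.13,0,0,0],
    [0,0,0.2,0,0,0],
    [0,0,0.25,0,0,0],
    [0,0,0.25,0,0,0],
  ],
  jaw=0.55,
)

```text
time: 25.45
eef_pos: [0.4826, -0.1711, 0.2528]
tcp_rot: [0.996, 0.091, 0.004, 0.003]
contact_force: [-0.4, -0.1, -0.3]
opening: 0.548
finger_force: 0.0
```

```bash
python3 - <<'E'
from h import *
I={n:ctrl.read_camera(n) for n in("top","side")}
cv2.imwrite("pics/g1.png",cv2.cvtColor(np.hstack([cv2.resize(I["top"][160:270,105:165],None,fx=5,fy=5,interpolation=cv2.INTER_CUBIC),cv2.resize(I["side"][225:335,160:260],None,fx=5,fy=5,interpolation=cv2.INTER_CUBIC)]),cv2.COLOR_RGB2BGR))
for n in I:
    print(n,[(t,[(np.round(px(d),1),round(d["p"],2)) for d in ctrl.boxes_of(t,n)]) for t in("lollyA_disc","lollyA_tip","socketA_mid")])
    cv2.imwrite(f"pics/raw_{n}.png",cv2.cvtColor(I[n],cv2.COLOR_RGB2BGR))
BL=[box(240,70,0,50)]
M={"top":comp(I["top"],(140,240),18),"side":comp(I["side"],(223,300),18)}
g=at_z("top",(132,217),.05); print(g,[m.sum() for m in M.values()])
for n in M: print([np.round(v,4) for v in fit({n:M[n]},BL,g,yaw=(1.2,1.9))])
s=ctrl.get_state(); print(s["eef_pos"],s["qpos"])
E
```

```text
top [('lollyA_disc', [(array([124.8, 182.5]), 0.32)]), ('lollyA_tip', [(array([190.7, 157.1]), 0.39)]), ('socketA_mid', [(array([303. , 228.1]), 0.47)])]
side [('lollyA_disc', []), ('lollyA_tip', []), ('socketA_mid', [(array([309.2, 172.9]), 0.61), (array([228.3, 270.9]), 0.55)])]
[0.5062948  0.32726013 0.05      ] [np.float32(2874.0), np.float32(4436.0)]
[array([0.5357, 0.2973, 1.8999]), np.float64(0.7823)]
[array([0.5043, 0.2981, 1.2006]), np.float64(0.728)]
[ 0.4802219  -0.16972884  0.24676151] [-5.39153730e-01 -7.93041807e-02  1.97980891e+00 -4.52509251e-06
  1.24394944e+00  8.49645962e-01]
```

View pics/g1.png

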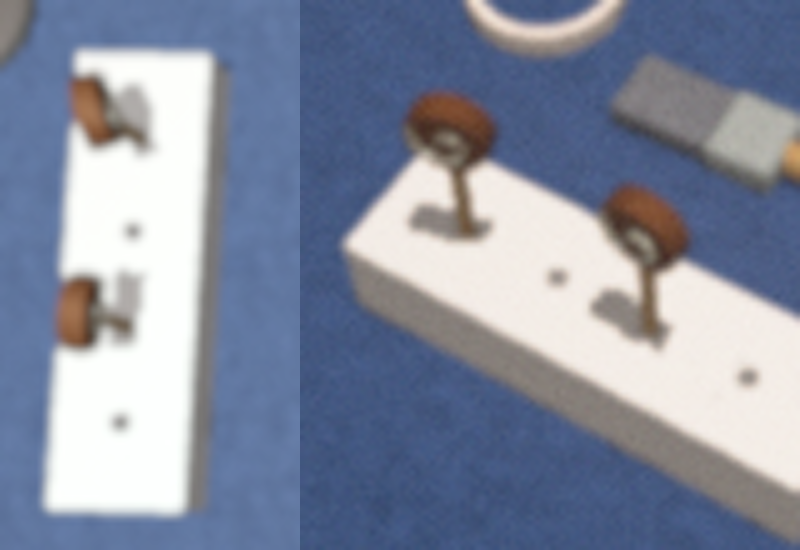

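```bash
cat > l.py <<'E'
from h import *
I={n:cv2.cvtColor(cv2.imread(f"pics/raw_{n}.png"),cv2.COLOR_BGR2RGB) for n in("top","side")}
H={"top":[(131.6,206.4),(129,244.4)],"side":[(271.6,280.4),(309.6,300.4)]}
HP={}
for n in H:
    a,b=[at_z(n,np.array(p),.05)[:2] for p in H[n]]; d=(b-a)/2
    print(n,"d",np.linalg.norm(d),"idx0..3",np.round([a-d,a,a+d,b],4).tolist(),"yaw",np.arctan2(*-d[::-1]))
t=np.linspace(0,2*np.pi,40)
DISC=[np.array([[20*np.cos(a),s*7,20*np.sin(a)] for a in t for s in(-1,1)])/1e3]
seeds=[((123.6,182),(250,251.4)),((120.4,222.6),(289,270.4))]
for sd in seeds:
    M={}
    for n,s in zip(("top","side"),sd):
        m=(I[n][...,0].astype(int)-I[n][...,2]>15).astype(np.uint8); k,l=cv2.connectedComponents(m)
        y,x=np.nonzero(l); i=np.hypot(x-s[0],y-s[1]).argmin(); c=(l==l[y[i],x[i]]).astype(np.uint8)
        c=cv2.morphologyEx(c,cv2.MORPH_OPEN,np.ones((3,3),np.uint8))
        h=np.zeros_like(c); cv2.fillConvexPoly(h,cv2.convexHull(np.argwhere(c)[:,::-1].astype(np.int32)),1); M[n]=h.astype(np.float32)
    g=at_z("top",sd[0],.127)
    print([m.sum() for m in M.values()],[[np.round(v,4) for v in fit(mm,DISC,g,z0=.127)] for mm in(M,{"top":M["top"]},{"side":M["side"]})])
E
python3 l.py
```

```text
top d 0.04966708975127432 idx0..3 [[0.5839, 0.3278], [0.5343, 0.3293], [0.4847, 0.3309], [0.435, 0.3325]] yaw -0.03170834957139922
side d 0.04762342751170202 idx0..3 [[0.4585, 0.2661], [0.411, 0.2689], [0.3634, 0.2718], [0.3159, 0.2746]] yaw -0.059834897895928794
[np.float32(101.0), np.float32(307.0)] [[array([0.5869, 0.3318, 0.4907]), np.float64(0.6294)], [array([0.5869, 0.3318, 0.4907]), np.float64(0.2589)], [array([0.5754, 0.3592, 1.0024]), np.float64(1.0)]]
[np.float32(95.0), np.float32(307.0)] [[array([0.4873, 0.3353, 0.3175]), np.float64(0.6996)], [array([0.4873, 0.3353, 0.3175]), np.float64(0.3992)], [array([0.4749, 0.3631, 1.0024]), np.float64(1.0)]]
```

```bash
sed -i 's/(271.6,280.4),(309.6,300.4)/(211.6,280.4),(249.6,300.4)/; s/(250,251.4)/(190,251.4)/; s/(289,270.4)/(229,270.4)/' l.py; python3 l.py
```

```text
top d 0.04966708975127432 idx0..3 [[0.5839, 0.3278], [0.5343, 0.3293], [0.4847, 0.3309], [0.435, 0.3325]] yaw -0.03170834957139922
side d 0.049878490270706566 idx0..3 [[0.5813, 0.3315], [0.5315, 0.3331], [0.4816, 0.3346], [0.4318, 0.3361]] yaw -0.030894646755945658
[np.float32(101.0), np.float32(356.0)] [[array([0.5851, 0.3317, 0.4902]), np.float64(0.3774)], [array([0.5869, 0.3318, 0.4907]), np.float64(0.2589)], [array([0.5799, 0.3336, 0.0929]), np.float64(0.406)]]
[np.float32(95.0), np.float32(374.0)] [[array([0.4841, 0.3369, 0.0258]), np.float64(0.4081)], [array([0.4873, 0.3353, 0.3175]), np.float64(0.3992)], [array([ 0.4821,  0.3379, -0.0864]), np.float64(0.3774)]]
```

```bash
cat > l2.py <<'E'
from l import *
print("----")
for j,sd in enumerate(seeds):
    M={}
    for n,s in zip(("top","side"),sd):
        im=cv2.resize(I[n],None,fx=3,fy=3,interpolation=cv2.INTER_CUBIC).astype(int)
        m=((im[...,0]-im[...,2]>8)|((im.sum(2)<270)&(im[...,0]-im[...,2]>-8))).astype(np.uint8)
        Y,X=np.ogrid[:m.shape[0],:m.shape[1]]; m[np.hypot(X-3*s[0]-1,Y-3*s[1]-1)>42]=0
        m=cv2.morphologyEx(m,cv2.MORPH_CLOSE,np.ones((9,9),np.uint8)); c=cv2.morphologyEx(m,cv2.MORPH_OPEN,cv2.getStructuringElement(cv2.MORPH_ELLIPSE,(17,17)))
        h=np.zeros_like(c); cv2.fillConvexPoly(h,cv2.convexHull(np.argwhere(c)[:,::-1].astype(np.int32)),1)
        M[n]=cv2.resize(h.astype(np.float32),(512,384),interpolation=cv2.INTER_AREA)
    g=at_z("top",sd[0],.127)
    f=[fit(mm,DISC,g,z0=.127) for mm in(M,{"top":M["top"]},{"side":M["side"]})]
    print([m.sum() for m in M.values()],[[np.round(v,4) for v in r] for r in f])
    T=[]
    for i,n in enumerate(M):
        s=sd[i]; x,y=int(s[0])-20,int(s[1])-20; k=9; r=render(n,DISC,f[1+i][0],.127)
        b=cv2.resize(I[n][y:y+40,x:x+40],None,fx=k,fy=k,interpolation=cv2.INTER_CUBIC)
        for mm,col in((M[n],(255,0,0)),(r,(0,255,0))):
            u=cv2.resize(mm[y:y+40,x:x+40],None,fx=k,fy=k); cs,_=cv2.findContours((u>.5).astype(np.uint8),0,2); cv2.drawContours(b,cs,-1,col,1)
        T.append(b)
    if j==0: A=np.hstack(T)
cv2.imwrite("pics/l2.png",cv2.cvtColor(cv2.resize(np.vstack([A,np.hstack(T)]),(600,600)),cv2.COLOR_RGB2BGR))
E
python3 l2.py | sed -n '/----/,$p'
```

```text
----
[np.float32(124.55556), np.float32(355.77777)] [[array([0.5847, 0.3298, 0.4381]), np.float64(0.3068)], [array([0.585 , 0.329 , 0.4733]), np.float64(0.1655)], [array([0.5747, 0.3422, 0.7662]), np.float64(0.2697)]]
[np.float32(127.666664), np.float32(393.55557)] [[array([0.4867, 0.3342, 0.1836]), np.float64(0.3286)], [array([ 0.4854,  0.332 , -0.0078]), np.float64(0.2222)], [array([0.4807, 0.3433, 0.5557]), np.float64(0.2753)]]
```

View pics/l2.png

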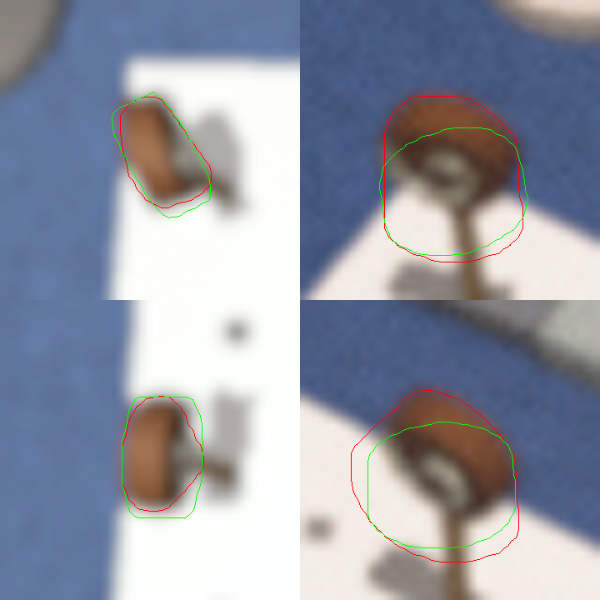

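The top view fits well: disc yaws are about 0.47 and 0, at (0.583,0.330) and (0.483,0.333). I'll hover over the first lolly and measure the seated sockets from there.

>>> apply_moves(
  series=[
    [0.1273,0.6243,-0.0725,0,0,0.368],
    [0.1273,0.6243,-0.0725,0,0,0.368],
    [0.1273,0.6243,-0.0725,0,0,0.368],
    [0.1273,0.6243,-0.0725,0,0,0.368],
    [0.1273,0.6243,-0.0725,0,0,0.368],
    [0.1273,0.6243,-0.0725,0,0,0.368],
    [0.1273,0.6243,-0.0725,0,0,0.368],
    [0.1273,0.6243,-0.0725,0,0,0.368],
    [0.1273,0.6243,-0.0725,0,0,0.368],
    [0.1273,0.6243,-0.0725,0,0,0.368],
    [0.1273,0.6243,-0.0725,0,0,0.368],
    [0.1273,0.6243,-0.0725,0,0,0.368],
    [0.1273,0.6243,-0.0725,0,0,0.368],
  ],
)

```text
time: 27.48
eef_pos: [0.5829, 0.3283, 0.1908]
tcp_rot: [0.973, 0.233, 0.0, -0.0]
contact_force: [-0.6, -0.1, -0.6]
opening: 0.552
finger_force: 0.0
```

```bash
python3 - <<'E'
from h import *
I={n:ctrl.read_camera(n) for n in("top","side")}
P=[(.4486,.0069),(.4648,-.0817),(.4811,-.1701)]
# left: top view with predicted flange (z .023) and block top (z .0585)
yaw=1.7525+np.pi/2; k=8; T=[]
for n in I:
    for p in P:
        u=proj(n,[*p,.04])[0]; x,y=int(u[0])-16,int(u[1])-16
        b=cv2.resize(I[n][y:y+32,x:x+32],None,fx=k,fy=k,interpolation=cv2.INTER_CUBIC)
        for a,c,z,col in((40,40,.023,(255,0,0)),(32,20,.0585,(0,255,0)),(6,6,.0585,(255,255,0))):
            Q=np.array([[-a,-c],[a,-c],[a,c],[-a,c]])/2e3; cs,sn=np.cos(yaw),np.sin(yaw)
            W=np.c_[p[0]+cs*Q[:,0]-sn*Q[:,1],p[1]+sn*Q[:,0]+cs*Q[:,1],np.full(4,z)]
            cv2.polylines(b,[np.round((proj(n,W)+.5-[x,y])*k).astype(int)],True,col,1)
        T.append(b)
cv2.imwrite("pics/h1.png",cv2.cvtColor(np.vstack([np.hstack(T[:3]),np.hstack(T[3:])]),cv2.COLOR_RGB2BGR))
s=ctrl.get_state(); print(s["eef_pos"],s["tcp_rot"],s["qpos"][[0,5]])
E
```

```text
[0.58277332 0.32876113 0.19068901] [ 9.72488023e-01  2.32952764e-01  2.31284923e-04 -1.75973096e-05] [0.36226196 1.46284242]
```

View pics/h1.png

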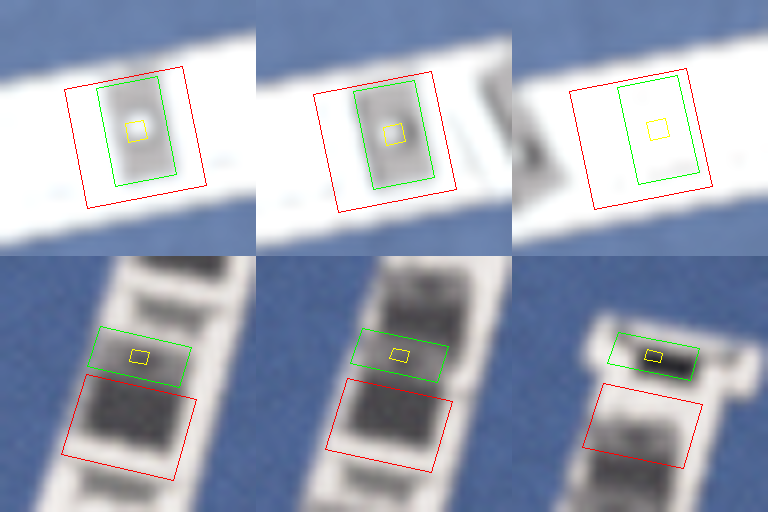

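Sockets A and B match their predicted places, with the bores at the yellow marks. Socket C has been knocked along the channel toward B and turned, so I'll look closer.

```bash
python3 - <<'E'
from h import *
I={n:ctrl.read_camera(n) for n in("top","side")}
np.savez("I.npz",**I)
cv2.imwrite("pics/k1.png",cv2.cvtColor(np.hstack([cv2.resize(I["top"][200:250,270:350],(560,350),interpolation=cv2.INTER_CUBIC),cv2.resize(I["side"][160:210,295:330],(245,350),interpolation=cv2.INTER_CUBIC)]),cv2.COLOR_RGB2BGR))
E
```

```text
(no output)
```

View pics/k1.png

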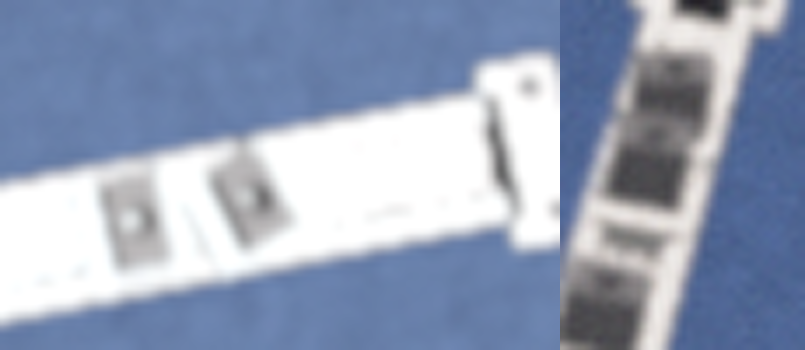

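```bash
python3 - <<'E'
from h import *
for k,t,s in(("B",(137,218),(660,130)),("C",(252,195),(682,65))):
    a=at_z("top",(t[0]/7+270-.5,t[1]/7+200-.5),.0585); b=at_z("side",((s[0]-560)/7+295-.5,s[1]/7+160-.5),.0585); print(k,a,b,(a+b)/2)
E
```

```text
B [ 0.4663662  -0.08271292  0.0585    ] [ 0.46088403 -0.08274121  0.0585    ] [ 0.46362512 -0.08272706  0.0585    ]
C [ 0.47447257 -0.12539804  0.0585    ] [ 0.46775349 -0.12542785  0.0585    ] [ 0.47111303 -0.12541294  0.0585    ]
```

>>> apply_moves(
  series=[
    [0,0,0.02,0,0,0.1],
    [-0.1371,-0.5676,0.02,0,0,1],
    [-0.1371,-0.5676,0.02,0,0,1],
    [-0.1371,-0.5676,0.02,0,0,1],
    [-0.1371,-0.5676,0.02,0,0,1],
    [-0.1371,-0.5676,0.02,0,0,1],
    [-0.1371,-0.5676,0,0,0,1],
    [-0.1371,-0.5676,0,0,0,1],
    [-0.1371,-0.5676,0,0,0,1],
    [-0.1371,-0.5676,0,0,0,1],
    [-0.1371,-0.5676,0,0,0,1],
  ],
  jaw=0.6,
)

```text
time: 29.05
eef_pos: [0.473, -0.1243, 0.1905]
tcp_rot: [0.809, 0.588, 0.0, -0.0]
contact_force: [-0.1, 0.8, -0.0]
opening: 0.6
finger_force: 0.0
```

>>> apply_moves(
  series=[
    [0,0,0,0,0,0.25],
    [0,0,0,0,0,0.5],
    [0,0,0,0,0,0.75],
    [0,0,0,0,0,1],
    [0,0,-0.06,0,0,1],
    [0,0,-0.1,0,0,1],
    [0,0,-0.1,0,0,1],
    [0,0,-0.1,0,0,1],
  ],
)

```text
time: 30.05
eef_pos: [0.474, -0.1243, 0.1117]
tcp_rot: [0.522, 0.853, 0.0, 0.001]
contact_force: [-0.3, 0.8, -0.1]
opening: 0.599
finger_force: 0.0
```

>>> apply_moves(
  series=[
    [0,0,-0.04,0,0,0.044],
    [0,0,-0.077,0,0,0.044],
    [0,0,-0.077,0,0,0.044],
    [0,0,-0.077,0,0,0.044],
  ],
)

```text
time: 30.55
eef_pos: [0.4745, -0.1253, 0.0508]
tcp_rot: [0.508, 0.862, 0.0, 0.002]
contact_force: [-0.5, 0.1, 0.2]
opening: 0.605
finger_force: 0.0
```

>>> apply_moves(
  series=[
    [0,0,0,0,0,0],
    [0,0,0,0,0,0],
    [0,0,0,0,0,0],
    [0,0,0,0,0,0],
    [0,0,0,0,0,0],
  ],
  jaw=0,
  squeeze=40,
)

```text
time: 31.18
eef_pos: [0.4745, -0.1255, 0.0509]
tcp_rot: [0.508, 0.862, 0.0, 0.002]
contact_force: [-0.7, 0.1, 6.7]
opening: 0.372
finger_force: 40.4
```

>>> apply_moves(
  series=[
    [0.003,-0.014,0.0005,0,0,-0.1],
    [0.005,-0.028,0.0005,0,0,-0.2],
    [0.0077,-0.042,0.0005,0,0,-0.3],
    [0.0103,-0.0559,0.0005,0,0,-0.414],
    [0.0103,-0.0559,0.0005,0,0,-0.414],
    [0.0103,-0.0559,-0.002,0,0,-0.414],
    [0.0103,-0.0559,-0.002,0,0,-0.414],
  ],
)

```text
time: 32.05
eef_pos: [0.4827, -0.1707, 0.0508]
tcp_rot: [0.64, 0.768, -0.0, 0.002]
contact_force: [-5.8, 0.4, 18.8]
opening: 0.369
finger_force: 42.0
```

>>> apply_moves(
  series=[
    [0,0,0,0,0,0],
    [0,0,0,0,0,0],
    [0,0,0,0,0,0],
    [0,0,0.06,0,0,0],
    [0,0,0.13,0,0,0],
    [0,0,0.2,0,0,0],
    [0,0,0.2,0,0,-0.25],
    [0,0,0.2,0,0,-0.5],
    [0,0,0.2,0,0,-0.75],
    [0,0,0.2,0,0,-1],
  ],
  jaw=0.6,
)

```text
time: 33.3
eef_pos: [0.4808, -0.1692, 0.2065]
tcp_rot: [0.879, 0.477, -0.0, -0.0]
contact_force: [0.1, -0.2, -1.4]
opening: 0.605
finger_force: 0.0
```

>>> apply_moves(
  series=[
    [0.1269,0.6235,-0.01,0,0,-0.632],
    [0.1269,0.6235,-0.01,0,0,-0.632],
    [0.1269,0.6235,-0.01,0,0,-0.632],
    [0.1269,0.6235,-0.01,0,0,-0.632],
    [0.1269,0.6235,-0.01,0,0,-0.632],
    [0.1269,0.6235,-0.01,0,0,-0.632],
    [0.1269,0.6235,-0.01,0,0,-0.632],
    [0.1269,0.6235,-0.01,0,0,-0.632],
    [0.1269,0.6235,-0.02,0,0,-0.632],
    [0.1269,0.6235,-0.02,0,0,-0.632],
    [0.1269,0.6235,-0.02,0,0,-0.632],
    [0.1269,0.6235,-0.02,0,0,-0.632],
    [0.1269,0.6235,-0.02,0,0,-0.632],
  ],
)

```text
time: 34.92
eef_pos: [0.583, 0.3284, 0.1917]
tcp_rot: [0.968, 0.249, 0.0, -0.0]
contact_force: [0.7, 0.3, -0.4]
opening: 0.599
finger_force: 0.0
```

```bash
python3 - <<'E'
from h import *
I={n:ctrl.read_camera(n) for n in("top","side")}
cv2.imwrite("pics/m1.png",cv2.cvtColor(np.hstack([cv2.resize(I["top"][200:260,235:345],(550,300),interpolation=cv2.INTER_CUBIC),cv2.resize(I["side"][150:210,285:335],(250,300),interpolation=cv2.INTER_CUBIC)]),cv2.COLOR_RGB2BGR))
s=ctrl.get_state(); print(s["eef_pos"],s["tcp_rot"])
P=[(.4486,.0069),(.4648,-.0817),(.4811,-.1691)]
print([((proj("top",[*p,.0585])[0]+.5-[235,200])*5).round() for p in P])
E
```

```text
[0.58289778 0.32869147 0.19152969] [ 9.68423234e-01  2.49311812e-01  2.46491902e-04 -1.38861804e-05]
[array([100., 192.]), array([271., 159.]), array([439., 126.])]
```

View pics/m1.png

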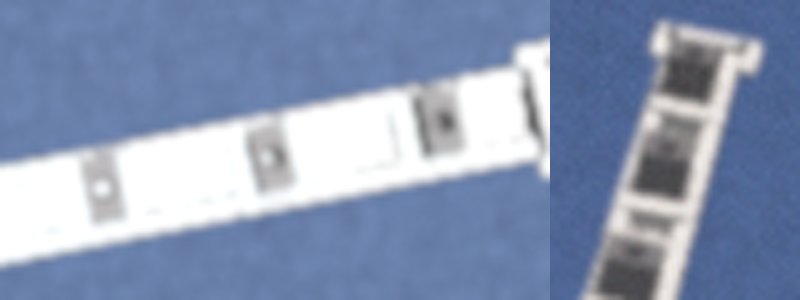

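Socket C is back in place and square, so all three bores are where the arm left them. Now I'll grip the first lolly.

>>> apply_moves(
  series=[
    [0,0,-0.04,0,0,-0.04],
    [0,0,-0.081,0,0,-0.04],
    [0,0,-0.081,0,0,-0.04],
    [0,0,-0.081,0,0,-0.04],
  ],
)

```text
time: 35.52
eef_pos: [0.5834, 0.3295, 0.1277]
tcp_rot: [0.972, 0.234, 0.001, -0.0]
contact_force: [0.3, -0.1, -0.0]
opening: 0.6
finger_force: 0.0
```

>>> apply_moves(
  series=[
    [0,0,0,0,0,0],
    [0,0,0,0,0,0],
    [0,0,0,0,0,0],
    [0,0,0,0,0,0],
    [0,0,0,0,0,0],
    [0,0,0,0,0,0],
  ],
  jaw=0,
  squeeze=30,
)

```text
time: 36.28
eef_pos: [0.5834, 0.3296, 0.1276]
tcp_rot: [0.972, 0.235, 0.001, -0.0]
contact_force: [-1.2, -0.2, 5.7]
opening: 0.164
finger_force: 35.2
```

>>> apply_moves(
  series=[
    [0,0,0.03,0,0,0],
    [0,0,0.07,0,0,0],
    [0,0,0.128,0,0,0],
    [0,0,0.128,0,0,0],
    [-0.0253,-0.1249,0.128,0,0,0],
    [-0.0632,-0.3123,0.128,0,0,0],
    [-0.1264,-0.6246,0.128,0,0,0],
    [-0.1264,-0.6246,0.128,0,0,0],
    [-0.1264,-0.6246,0.128,0,0,0],
    [-0.1264,-0.6246,0.128,0,0,0],
    [-0.1264,-0.6246,0.128,0,0,0],
    [-0.1264,-0.6246,0.128,0,0,0],
    [-0.1264,-0.6246,0.128,0,0,0],
    [-0.1264,-0.6246,0.128,0,0,0],
    [-0.1264,-0.6246,0.128,0,0,0],
  ],
)

```text
time: 38.15
eef_pos: [0.4815, -0.1687, 0.2279]
tcp_rot: [0.972, 0.235, -0.0, -0.001]
contact_force: [-0.6, -0.4, -0.2]
opening: 0.154
finger_force: 34.5
```

>>> apply_moves(
  series=[
    [0,0,-0.02,0,0,0],
    [0,0,-0.04,0,0,0],
    [0,0,-0.044,0,0,0],
    [0,0,-0.044,0,0,0],
    [0,0,-0.044,0,0,0],
  ],
)

```text
time: 38.78
eef_pos: [0.4819, -0.1705, 0.194]
tcp_rot: [0.972, 0.235, 0.0, 0.0]
contact_force: [-0.2, -0.7, -0.1]
opening: 0.158
finger_force: 34.5
```

```bash
cat > tip.py <<'E'
from h import *
import sys
p0=eval(sys.argv[1]); I=ctrl.read_camera("side"); s=ctrl.get_state(); p=s["eef_pos"]; print(p,s["tcp_rot"],s["contact_force"],s["opening"])
u=proj("side",[*p0,.07])[0]; x,y=int(u[0])-25,int(u[1])-35; k=10
b=cv2.resize(I[y:y+60,x:x+50],None,fx=k,fy=k,interpolation=cv2.INTER_CUBIC)
f=lambda q:tuple(np.round((proj("side",q)[0]+.5-[x,y])*k).astype(int).tolist())
cv2.circle(b,f([*p0,.0585]),5,(255,255,0),1); cv2.line(b,f([p[0],p[1],p[2]-.122]),f([p[0],p[1],p[2]-.02]),(255,0,0),1)
cv2.imwrite(sys.argv[2],cv2.cvtColor(b,cv2.COLOR_RGB2BGR))
E
python3 tip.py "(.4813,-.1697)" pics/n1.png
```

```text
[ 0.48190017 -0.17052384  0.19415079] [9.72105865e-01 2.34541735e-01 4.18839197e-04 4.31617173e-04] [-0.07758839 -0.57269197 -0.17086441] 0.15848671747701876
```

View pics/n1.png

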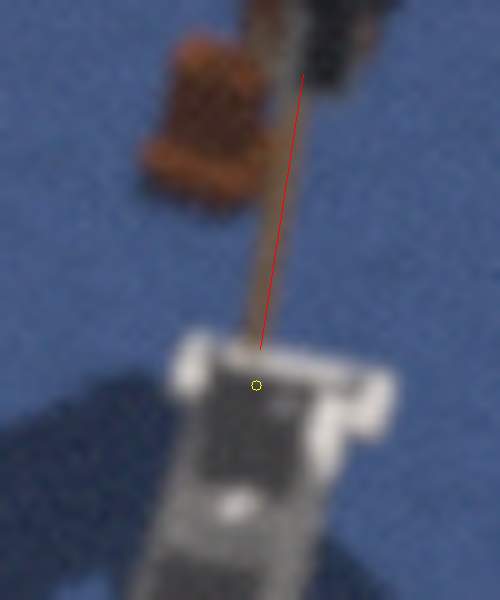

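The stick's tip shows at (252,335), about one pixel (~2–3 mm) left of the nominal tool line. The bore should be near (258,388). I'll shift about 2 mm along the disc plane and lower carefully.

>>> apply_moves(
  series=[
    [-0.0022,-0.0011,-0.006,0,0,0],
    [-0.0022,-0.0011,-0.012,0,0,0],
    [-0.0022,-0.0011,-0.018,0,0,0],
    [-0.0022,-0.0011,-0.022,0,0,0],
    [-0.0022,-0.0011,-0.022,0,0,0],
  ],
)

```text
time: 39.45
eef_pos: [0.4796, -0.171, 0.1754]
tcp_rot: [0.972, 0.235, -0.0, -0.0]
contact_force: [0.8, -0.5, -0.6]
opening: 0.158
finger_force: 34.5
```

>>> apply_moves(
  series=[
    [0,0,-0.006,0,0,0],
    [0,0,-0.012,0,0,0],
    [0,0,-0.018,0,0,0],
    [0,0,-0.018,0,0,0],
  ],
)

```text
time: 39.95
eef_pos: [0.4794, -0.1709, 0.1608]
tcp_rot: [0.972, 0.235, -0.0, -0.0]
contact_force: [0.2, 0.1, -0.9]
opening: 0.16
finger_force: 34.5
```

>>> apply_moves(
  series=[
    [0,0,-0.008,0,0,0],
    [0,0,-0.016,0,0,0],
    [0,0,-0.024,0,0,0],
    [0,0,-0.03,0,0,0],
    [0,0,-0.03,0,0,0],
  ],
)

```text
time: 40.58
eef_pos: [0.4795, -0.171, 0.1369]
tcp_rot: [0.972, 0.235, -0.0, -0.0]
contact_force: [-0.1, 0.1, -0.1]
opening: 0.16
finger_force: 34.5
```

```bash
python3 tip.py "(.4813,-.1697)" pics/n2.png
```

```text
[ 0.47972251 -0.17112488  0.13729094] [ 9.72098949e-01  2.34571075e-01 -1.52311843e-04 -1.42693546e-04] [-0.506374    0.28021192 -0.82954992] 0.15852393870144446
```

View pics/n2.png

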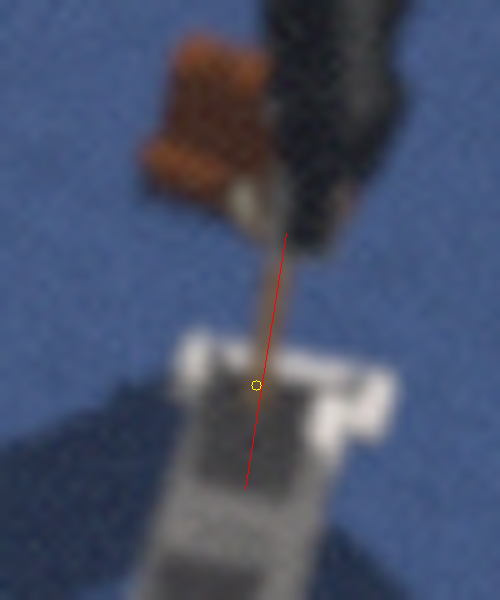

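The stick ends at the block top at (258,380), so it is in the bore. I'll push it to the bottom.

>>> apply_moves(
  series=[
    [0,0,-0.006,0,0,0],
    [0,0,-0.011,0,0,0],
    [0,0,-0.014,0,0,0],
    [0,0,-0.014,0,0,0],
  ],
)

```text
time: 41.12
eef_pos: [0.4797, -0.1711, 0.1262]
tcp_rot: [0.972, 0.235, -0.0, -0.0]
contact_force: [-0.9, 0.0, 0.6]
opening: 0.157
finger_force: 34.6
```

>>> apply_moves(
  series=[
    [0,0,-0.001,0,0,0],
    [0,0,-0.002,0,0,0],
    [0,0,-0.003,0,0,0],
    [0,0,-0.003,0,0,0],
  ],
)

```text
time: 41.62
eef_pos: [0.4802, -0.1714, 0.1255]
tcp_rot: [0.972, 0.235, 0.0, 0.0]
contact_force: [-2.4, 1.4, 7.6]
opening: 0.16
finger_force: 35.6
```

>>> apply_moves(
  series=[
    [0,0,0,0,0,0],
    [0,0,0,0,0,0],
    [0,0,0,0,0,0],
    [0,0,0.04,0,0,0],
    [0,0,0.08,0,0,0],
    [0,0,0.12,0,0,0],
    [0,0,0.12,0,0,0],
  ],
  jaw=0.55,
)

```text
time: 42.5
eef_pos: [0.4813, -0.172, 0.2229]
tcp_rot: [0.972, 0.235, 0.002, 0.002]
contact_force: [0.6, 0.6, 0.0]
opening: 0.552
finger_force: 0.0
```

>>> apply_moves(
  series=[
    [0.0043,0.6289,0,0,0,-0.611],
    [0.0043,0.6289,0,0,0,-0.611],
    [0.0043,0.6289,0,0,0,-0.611],
    [0.0043,0.6289,0,0,0,-0.611],
    [0.0043,0.6289,0,0,0,-0.611],
    [0.0043,0.6289,0,0,0,-0.611],
    [0.0043,0.6289,0,0,0,-0.611],
    [0.0043,0.6289,0,0,0,-0.611],
    [0.0043,0.6289,0,0,0,-0.611],
    [0.0043,0.6289,-0.03,0,0,-0.611],
    [0.0043,0.6289,-0.03,0,0,-0.611],
    [0.0043,0.6289,-0.03,0,0,-0.611],
    [0.0043,0.6289,-0.03,0,0,-0.611],
  ],
)

```text
time: 44.12
eef_pos: [0.4839, 0.3315, 0.1969]
tcp_rot: [1.0, -0.004, 0.001, -0.0]
contact_force: [-0.7, 0.5, -0.4]
opening: 0.549
finger_force: 0.0
```

```bash
python3 - <<'E'
from h import *
I={n:ctrl.read_camera(n) for n in("top","side")}
cv2.imwrite("pics/p1.png",cv2.cvtColor(np.hstack([cv2.resize(I["top"][160:270,105:345],(480,220)),cv2.resize(I["side"][110:220,260:350],(270,330))[:220]*0+0]) if 0 else np.hstack([cv2.resize(I["top"][190:265,230:345],(506,330),interpolation=cv2.INTER_CUBIC),cv2.resize(I["side"][130:205,280:346],(290,330),interpolation=cv2.INTER_CUBIC)]),cv2.COLOR_RGB2BGR))
s=ctrl.get_state(); print(s["eef_pos"],s["tcp_rot"],s["qpos"][5])
E
```

```text
[0.48378462 0.33173305 0.19690489] [ 9.99993482e-01 -3.51640362e-03  7.51036950e-04 -3.26100104e-04] 2.006057282794568
```

View pics/p1.png

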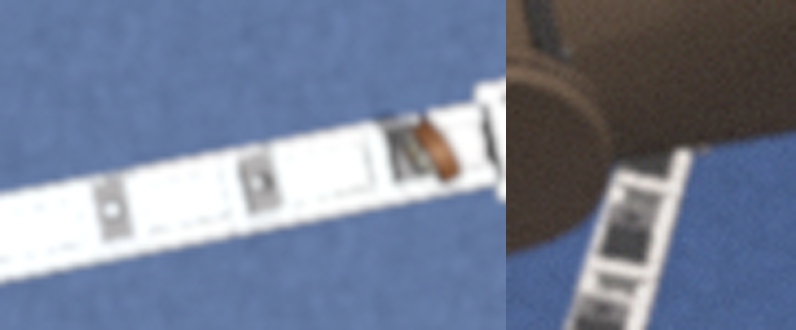

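The lolly stands in socket C, and sockets A and B haven't moved. Next is the second lolly.

>>> apply_moves(
  series=[
    [0,0,-0.04,0,0,0],
    [0,0,-0.0865,0,0,0],
    [0,0,-0.0865,0,0,0],
    [0,0,-0.0865,0,0,0],
  ],
)

```text
time: 44.72
eef_pos: [0.4841, 0.3323, 0.1283]
tcp_rot: [1.0, -0.003, 0.001, -0.0]
contact_force: [0.0, -0.7, 0.9]
opening: 0.554
finger_force: 0.0
```

>>> apply_moves(
  series=[
    [0,0,0,0,0,0],
    [0,0,0,0,0,0],
    [0,0,0,0,0,0],
    [0,0,0,0,0,0],
    [0,0,0,0,0,0],
    [0,0,0,0,0,0],
  ],
  jaw=0,
  squeeze=30,
)

```text
time: 45.48
eef_pos: [0.4842, 0.3329, 0.1283]
tcp_rot: [1.0, -0.003, 0.001, -0.001]
contact_force: [-0.0, 2.3, 4.8]
opening: 0.16
finger_force: 33.5
```

>>> apply_moves(
  series=[
    [0,0,0.03,0,0,0],
    [0,0,0.07,0,0,0],
    [0,0,0.125,0,0,0],
    [0,0,0.125,0,0,0],
    [-0.01,-0.1,0.125,0,0,0],
    [-0.025,-0.23,0.125,0,0,0],
    [-0.0451,-0.4065,0.125,0,0,0],
    [-0.0451,-0.4065,0.125,0,0,0],
    [-0.0451,-0.4065,0.125,0,0,0],
    [-0.0451,-0.4065,0.125,0,0,0],
    [-0.0451,-0.4065,0.125,0,0,0],
    [-0.0451,-0.4065,0.1,0,0,0],
    [-0.0451,-0.4065,0.083,0,0,0],
    [-0.0451,-0.4065,0.083,0,0,0],
    [-0.0451,-0.4065,0.083,0,0,0],
  ],
)

```text
time: 47.35
eef_pos: [0.4474, 0.0073, 0.1934]
tcp_rot: [1.0, -0.003, 0.0, -0.0]
contact_force: [-1.3, -0.0, 0.8]
opening: 0.163
finger_force: 32.8
```

```bash
python3 tip.py "(.4486,.0069)" pics/q1.png
```

```text
[0.44761835 0.00714411 0.1937287 ] [ 9.99996244e-01 -2.69623626e-03  4.85885332e-04  8.46304259e-05] [-0.44293651  0.07621026  0.60319092] 0.154988448318902
```

View pics/q1.png

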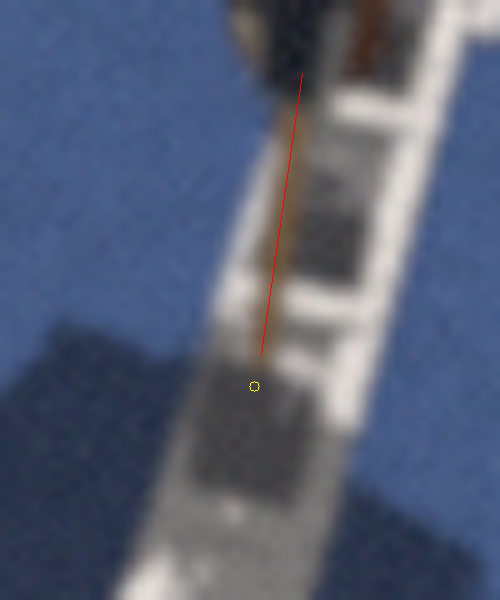

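The stick lies on the tool line, ending at about (263,355) and pointing at the bore near (256,386). I'll lower it.

>>> apply_moves(
  series=[
    [0.0005,0,-0.006,0,0,0],
    [0.0005,0,-0.012,0,0,0],
    [0.0005,0,-0.018,0,0,0],
    [0.0005,0,-0.022,0,0,0],
    [0.0005,0,-0.022,0,0,0],
  ],
)

```text
time: 48.02
eef_pos: [0.4473, 0.0068, 0.1751]
tcp_rot: [1.0, -0.003, -0.0, -0.0]
contact_force: [-0.6, -0.6, -0.2]
opening: 0.16
finger_force: 32.8
```

>>> apply_moves(
  series=[
    [0,0,-0.006,0,0,0],
    [0,0,-0.01,0,0,0],
    [0,0,-0.01,0,0,0],
  ],
)

```text
time: 48.4
eef_pos: [0.4473, 0.0068, 0.1671]
tcp_rot: [1.0, -0.003, -0.0, -0.0]
contact_force: [0.8, -0.1, -0.5]
opening: 0.155
finger_force: 32.8
```

>>> apply_moves(
  series=[
    [0,0,-0.008,0,0,0],
    [0,0,-0.016,0,0,0],
    [0,0,-0.024,0,0,0],
    [0,0,-0.032,0,0,0],
    [0,0,-0.04,0,0,0],
    [0,0,-0.045,0,0,0],
    [0,0,-0.045,0,0,0],
  ],
)

```text
time: 49.28
eef_pos: [0.4473, 0.0068, 0.1311]
tcp_rot: [1.0, -0.003, -0.0, -0.0]
contact_force: [-0.3, -0.0, -0.2]
opening: 0.161
finger_force: 32.8
```

>>> apply_moves(
  series=[
    [0,0,-0.002,0,0,0],
    [0,0,-0.004,0,0,0],
    [0,0,-0.006,0,0,0],
    [0,0,-0.006,0,0,0],
  ],
)

```text
time: 49.78
eef_pos: [0.4476, 0.0068, 0.1267]
tcp_rot: [1.0, -0.003, 0.0, -0.0]
contact_force: [-0.2, -0.0, -0.8]
opening: 0.161
finger_force: 32.8
```

>>> apply_moves(
  series=[
    [0,0,-0.001,0,0,0],
    [0,0,-0.002,0,0,0],
    [0,0,-0.003,0,0,0],
    [0,0,-0.003,0,0,0],
  ],
)

```text
time: 50.28
eef_pos: [0.4484, 0.0067, 0.126]
tcp_rot: [1.0, -0.003, 0.0, -0.0]
contact_force: [-1.7, 0.2, 8.0]
opening: 0.163
finger_force: 34.1
```

Bottomed out at 8 N. I'll release, raise the arm and swing clear for the final look.

>>> apply_moves(
  series=[
    [0,0,0,0,0,0],
    [0,0,0,0,0,0],
    [0,0,0,0,0,0],
    [0,0,0.04,0,0,0],
    [0,0,0.08,0,0,0],
    [0,0,0.12,0,0,0],
    [0,0,0.16,0,0,0],
    [0.1,0.3,0.16,0,0,0],
    [0.1,0.5,0.16,0,0,0],
    [0.1,0.5,0.16,0,0,0],
    [0.1,0.5,0.16,0,0,0],
    [0.1,0.5,0.16,0,0,0],
    [0.1,0.5,0.16,0,0,0],
    [0.1,0.5,0.16,0,0,0],
    [0.1,0.5,0.16,0,0,0],
  ],
  jaw=0.55,
)

```text
time: 52.15
eef_pos: [0.5271, 0.4088, 0.2511]
tcp_rot: [1.0, -0.002, -0.001, 0.0]
contact_force: [0.3, 0.5, -0.4]
opening: 0.551
finger_force: 0.0
```

```bash
python3 - <<'E'
from h import *
I={n:ctrl.read_camera(n) for n in("top","side")}
cv2.imwrite("pics/z1.png",cv2.cvtColor(np.hstack([cv2.resize(I["top"][190:265,230:345],(506,330),interpolation=cv2.INTER_CUBIC),cv2.resize(I["side"][130:205,280:346],(290,330),interpolation=cv2.INTER_CUBIC)]),cv2.COLOR_RGB2BGR))
print(ctrl.get_state()["eef_pos"])
E
```

```text
[0.52726083 0.40643585 0.25146995]
```

View pics/z1.png

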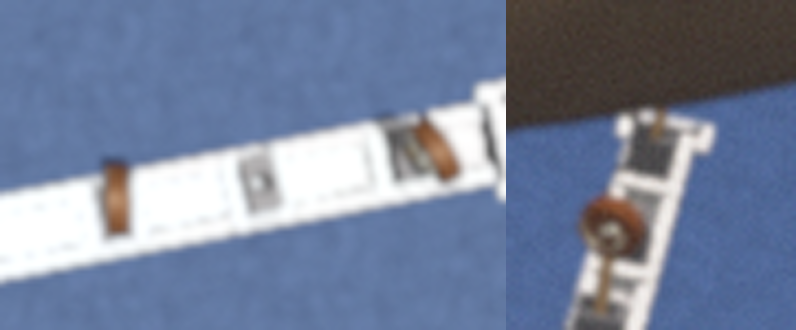

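All three sockets sit square in the channel. Both lollies stand in A (115,195) and C (440,150), and the block is empty, so I'm handing in.

```bash
python3 -c "
from plant import ctrl
print(ctrl.sign_off())"
```

```text
the job is handed in; nothing more can be done
None
```

All three sockets are locked in the channel with their flanges flat, both lollipops are pushed down to the bottom in sockets A and C, and I handed the job in at about 52 s of the 210 s allowed. Socket C was knocked aside partway through, so I set it square again; the hand-in returned no verdict.

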